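Sweep the offcuts off the frame trimmer's bed

ROBOT

A 6-joint arm with a two-finger parallel gripper is mounted at the origin on the work surface. World frame = base frame: x ahead of the robot, y to its left, z up, the work surface at z = 0. Lengths are in mm, angles in rad, forces in N, time in s.
With the tool pointing down it reaches from about 350 to 775 mm from the base axis. Payload 7.3 kg.
Tool frame: the origin (TCP) lies between the finger pads; the fingertips stand 17 mm ahead of it and the grasp point (between the pads) lies 2 mm behind it; z points along the fingers, y is the line along which they close (so a half turn about z gives the same grasp; the last joint's range is limited). The gripper opens to 92 mm and grips with 3 to 60 N. Pads are 19 mm wide; open, the fingers measure 130 mm over their backs; the gripper's body (75 mm by 190 mm) begins 47 mm behind the grasp point.
Start: joints at [-1.258, 0.342, 1.524, -0, 1.275, -0.146], TCP at [232.533, -470.717, 214.641] pointing down, gripper open.
Joint ranges: [-2.53, 2.53], [-0.77, 2.02], [0.04, 2.7], [-1, 4.14], [0.28, 2.66], [-3.11, 3.11]. Speed limits (rad/s): [2.57, 2.57, 3.14, 3.14, 3.14, 3.14].

INTERFACE

Orientations are given as a unit quaternion [w, x, y, z].
In Python, from cell import arm, optics, job gives the robot as it stands. Calls block until the motion is done:
- arm.move_ptp(position, orientation): joint-space move of the TCP to a pose.
- arm.movel(position, rotation=None, velocity=150, force_limit=None): straight line of the TCP; rotation=None keeps the orientation; velocity is the mean speed in mm/s. With force_limit (N) it stops when the force on the tool has changed by that much, and returns True; else False.
- arm.set_joints(angles): joint-space move.
- arm.gripper_to(opening): opening from 0.0 (shut) to 1.0 (fully open); the grip force is fixed at half the most; returns when the fingers have stopped.
- arm.sleep(seconds).
- arm.ik(position, orientation): joint angles nearest the present ones, or None.
- optics.camera(name): name is "scene" or "top" or "wrist"; returns a dict with "color" (400x640x3 uint8, red, green, blue), "range_z" (400x640 float32, mm along the optical axis (not along the pixel's ray), 0 where there is no reading), "K" (3x3 intrinsics, pixels), "xyz" and "rotation" of the camera in the world; the wrist camera has in their place "T_tool_cam" (4x4, takes a point from camera to tool coordinates, whose origin is the TCP and whose axes are the flange's). Camera axes: x right, y up, looking along -z (the intrinsics and any distortion apply to the point x, -y, -z); pixel columns grow to the right and rows downward; lengths in mm; the calibration is good to about 2 mm. A picture is of the moment at which its call begins: read the wrist's pose just before it.
A pose or a line that the arm cannot do raises arm.Unreachable and nothing moves.
- job.sign_off(): hands the job in; it is judged then, once.
Trained networks look in a picture, given as the dict that the camera call returned (one of the last four; its "shot" number tells which), for a name from the list of things; names that differ only in an ending like _2 or _b are one class to them, and where a whole thing is asked for, a point or a joint stands for the part that bears it (a point fixed in the world has none). Each returns a list of dicts, best first, with "conf" (0 to 1); they miss things now and then, are a little off and sometimes report something else, mostly with a low value. They report only what shows in the picture. A call takes as long as a camera call.
- optics.search_frame(picture, query): "at" ([column, row] in pixels, amid what is visible of it).
- optics.regions_of(picture, query): "pixels" (400x640 bool, what is visible of it) and "at" ([column, row] in pixels, amid what is visible of it).
- optics.pinpoint(picture, query): "at" ([column, row] in pixels: a listed point, or the origin of a listed thing).
Readings, each from a call of its own:
- arm.read_time(): time.
- arm.read_joint_positions(): joint angles.
- arm.read_qvel(): joint speeds.
- arm.read_effort(): joint torques, N m.
- arm.read_tcp_pos(): TCP position.
- arm.read_orientation(): TCP orientation.
- arm.read_ft_force(): force on the tool from outside, world axes, zero at the start.
- arm.read_torque(): the same for the moment, N m.
- arm.read_opening(): opening from 0.0 (shut) to 1.0 (fully open).
- arm.read_gripper_force(): force on a finger pad.
Only numpy, scipy, OpenCV 4.12 (cv2) and the standard library are available. Lean on these libraries where they do the work, as an engineer would, in place of code of your own. Each camera call takes 0.05 s, during which the arm holds its last target. There are 200 camera calls.

TASK

Sweep all five wooden offcuts off the trimmer's bed into its scrap trough with the bench brush, never touching them with the gripper, and at the end put the brush down on the bench, standing on its bristles. The brush is put away handle first: draw it out of the rack by its head, set it down on its bristles on the open bench, well clear of the rack, and let go, then take it again by the handle so that its head reaches under the clear guard. Leave the scraper, glue bottle, trophy and roll of tape where they are.

Things in the scene. Friction and masses are not known exactly. Their poses are not given: they have to be found in the camera images.
- trimmer: Fixed frame-moulding trimmer. Origin: on the bench under the middle of its bed; x runs along the fence, away from the robot, y across the bed to the fence, z up. A 15 mm fence, 150 mm high, stands on the bed's +y edge (y = 105 to 120 mm), a green drive housing behind it (x +-83, y to 240, 215 mm high). Open at -x, +x and -y. Along the -y edge, lower than the bed, is the scrap trough.
- bed (a point): Centre of the bed's flat top, 60 mm above the bench; the bed is 190 (x) x 210 (y) mm; axes as the trimmer.
- guard (a point): Centre of the underside of the fixed clear guard plate, 140 mm above the bench (80 above the bed). It covers the bed from x = -60 to +95 mm and y = -80 to +120 mm (trimmer axes); its top is at 146 mm, a thin rim at 152 mm.
- trough (a point): Centre of the scrap trough's floor, y = -152.5 mm from the trimmer's origin, 6 mm above the bench; axes as the trimmer. Open-topped, 190 (x) x 95 (y) mm inside; the bed's side is its inner wall, its other three walls are 5 mm thick, rim 45 mm above the bench (15 mm below the bed's top).
- rack: Fixed dark wooden two-bay rack, 170 deep (x), 310 wide (y), 107 mm high, no floor, books on top at the rear (to 177 mm). Origin: on the bench under the middle of its open front edge; x points into the bays (back at x = 170 mm), front faces -x. Bays centred on y = +75 and -75 mm, 137 wide, 95 mm high inside. Brush in one bay, scraper in the other, handles inside, heads out in front.
- brush: Wooden bench brush, black bristles, 290 mm long, 150 g. Origin: underside of the bristles, middle of the head; x from handle to the head's nose, z up. Bristles 154 x 26 mm, z = 0 to 34; head x = -80 to +80, 34 wide, z = 32 to 52; handle 22 wide, x = -80 to -210, z = 34 to 52. Balance at about x = -35 mm. It starts standing on its bristles, handle inside a rack bay.
- offcut1: Wooden offcut of frame moulding, block 28 x 24 mm, 22 mm high, 14 g, lying on the trimmer's bed. Origin: centre of its underside as it first lies.
- offcut2: Wooden offcut of frame moulding, rabbeted piece 26 x 26 mm, 24 mm high, 14 g, lying on the trimmer's bed. Origin: centre of its underside as it first lies.
- offcut3: Wooden offcut of frame moulding, block 24 x 24 mm, 26 mm high, 14 g, lying on the trimmer's bed. Origin: centre of its underside as it first lies.
- offcut4: Wooden offcut of frame moulding, stepped piece 30 x 20 mm, 26 mm high, 14 g, lying on the trimmer's bed. Origin: centre of its underside as it first lies.
- offcut5: Wooden offcut of frame moulding, block 26 x 22 mm, 20 mm high, 14 g, lying on the trimmer's bed. Origin: centre of its underside as it first lies.
- scraper: Bystander: flat steel scraper with wooden handle, lying in the other bay. Blade 100 x 50 x 4 mm, handle 24 wide, 18 high, 130 long. Origin: under the blade's middle, x from handle to blade.
- glue: Bystander: white glue bottle, 54 mm across, 140 mm high, origin under its centre.
- trophy: Bystander: brass trophy cup, 70 mm across, 130 mm high, origin under its centre.
- tape: Bystander: roll of brown tape lying flat, 90 mm across, 24 mm high, origin under its centre.

How it is judged:
By the outcome, as a careful person would: the job done as asked, in the order asked, and still so for the second after the job is handed in, with the robot touching nothing.
It also fails if it takes over 72 s, if anything falls off the work surface, if the arm or the gripper's body presses on something with over 40 N, if the wrist force passes 120 N, or if a joint passes its speed limit or range.

## Working session

There is one attempt and no reset: what is moved stays moved. The work goes in short steps, each a Python script; the robot and the scene stay as the last script left them, time stands still between calls to the robot, and variables do not carry over. Pictures are saved under pics/ and viewed, at most 10 in all, crops included, and the job is handed in when it is done.

```bash
ls; mkdir -p pics
cat > h.py <<'E'
import numpy as np, cv2
from scipy.spatial.transform import Rotation as R
from cell import arm, optics, job
def rot(q): return R.from_quat([q[1],q[2],q[3],q[0]]).as_matrix()
def shot(name):
    if name=='wrist':
        p=np.array(arm.read_tcp_pos()); Q=rot(arm.read_orientation())
    d=optics.camera(name)
    if name=='wrist':
        T=np.array(d['T_tool_cam']); d['P']=p+Q@T[:3,3]; d['R']=Q@T[:3,:3]
    else:
        d['P']=np.array(d['xyz']); r=np.array(d['rotation'],float)
        d['R']=r if r.shape==(3,3) else rot(r)
    return d
def ray(d,uv):
    K=np.array(d['K']); v=np.array([(uv[0]-K[0,2])/K[0,0],-(uv[1]-K[1,2])/K[1,1],-1.]); return d['R']@v
def onz(d,uv,z):
    r=ray(d,uv); return d['P']+r*(z-d['P'][2])/r[2]
def cloud(d,m=None):
    Z=d['range_z']; K=np.array(d['K'])
    ok=Z>0
    if m is not None: ok&=m
    v,u=np.nonzero(ok); z=Z[v,u]
    return (d['R']@np.stack([(u-K[0,2])/K[0,0]*z,-(v-K[1,2])/K[1,1]*z,-z])).T+d['P']
def tri(d1,a,d2,b):
    r1,r2=ray(d1,a),ray(d2,b)
    s=np.linalg.lstsq(np.stack([r1,-r2],1),d2['P']-d1['P'],rcond=None)[0]
    A=d1['P']+r1*s[0];B=d2['P']+r2*s[1]; return (A+B)/2,np.linalg.norm(A-B)
def save(d,n): cv2.imwrite('pics/'+n+'.png',d['color'][:,:,::-1])
E
cat > a.py <<'E'
from h import *
np.set_printoptions(precision=1,suppress=True)
D={}
for n in('scene','top'):
    d=shot(n); D[n]=d; save(d,n+'0'); print(n,d['P'],[k for k in d], 'K',np.array(d['K'])[0])
    print({k:d[k] for k in d if 'dist' in k})
for q in ['trimmer','bed','guard','trough','rack','brush','offcut1','offcut2','offcut3','offcut4','offcut5','scraper','glue','trophy','tape']:
    res={}
    for n in D:
        r=optics.pinpoint(D[n],q); res[n]=r
    a,b=res['scene'],res['top']
    print(q,[(n,np.array(x['at']),round(x['conf'],2)) for n in res for x in res[n][:2]], tri(D['scene'],a[0]['at'],D['top'],b[0]['at']) if a and b else None)
for n in D:
    for q in ['brush','scraper','glue','trophy','tape']:
        m=optics.regions_of(D[n],q)
        if m:
            c=cloud(D[n],m[0]['pixels']); print(n,q,round(m[0]['conf'],2),len(c),np.percentile(c,[2,50,98],axis=0).ravel())
np.savez('d0.npz',**{n+k:D[n][k] for n in D for k in('color','range_z','K','P','R')})
E
python3 a.py; python3 -c "
import cv2,numpy as np
a=cv2.imread('pics/scene0.png');b=cv2.imread('pics/top0.png');print(a.shape)"
```

```text
pics
scene [1528.2 -545.  1019.6] ['color', 'range_z', 'K', 'xyz', 'rotation', 'shot', 'P', 'R'] K [484.4   0.  319.5]
{}
top [ 448.4   48.2 1466.3] ['color', 'range_z', 'K', 'xyz', 'rotation', 'shot', 'P', 'R'] K [438.5   0.  319.6]
{}
trimmer [('scene', array([346.7, 226.2]), 0.74), ('top', array([304.2, 188.6]), 0.88)] (array([621.6, 118.1,  -4. ]), np.float64(10.461459343958518))
bed [('scene', array([349. , 213.9]), 0.77), ('scene', array([303.8, 249.5]), 0.28), ('top', array([306.2, 181.4]), 0.79)] (array([638. , 109.8,  62.6]), np.float64(5.937701554987766))
guard [('scene', array([358.6, 194.2]), 0.94), ('top', array([301.6, 172.3]), 0.9)] (array([656.8, 122.4, 145.7]), np.float64(0.9944373477591772))
trough [('scene', array([306.9, 248.4]), 0.92), ('scene', array([347.9, 222.3]), 0.66), ('top', array([353.9, 179.2]), 0.84)] (array([649.6, -46.5,   7.9]), np.float64(2.9792239298231333))
rack [('scene', array([203.9, 287.6]), 0.79), ('top', array([450.7, 185.1]), 0.85), ('top', array([304.3, 197.9]), 0.72)] (array([ 624.7, -363. ,    3.2]), np.float64(10.587135962143218))
brus
[... 1971 characters left out ...]
2  470.8 -359.2    5.9  673.7 -330.8  177.2]
scene glue 0.75 732 [ 764.7 -175.1   10.2  788.6 -156.8   80.   800.4 -131.1  142.9]
scene trophy 0.86 303 [380.4 429.   93.6 419.8 454.2 128.7 441.6 492.4 134.7]
scene tape 0.71 292 [324.5 173.7   2.6 369.3 214.3  18.9 410.  255.7  29.5]
top brush 0.64 572 [ 504.2 -316.2   44.9  572.3 -259.6   51.8  651.  -205.3   57.8]
top scraper 0.88 660 [ 444.  -423.6   -2.9  509.  -377.3    5.6  603.2 -332.2   22. ]
top glue 0.75 290 [ 748.  -167.9   16.4  763.6 -140.1   94.1  789.3 -120.8  143.4]
top trophy 0.62 570 [378.  430.6   1.9 410.4 453.7 127.7 440.9 492.9 135. ]
top tape 0.71 261 [324.1 176.3  -1.6 369.9 228.2  22.6 410.  261.   30.1]
(400, 640, 3)
```

```bash
python3 -c "
import cv2
a=cv2.imread('pics/scene0.png')[140:340,170:430];b=cv2.imread('pics/top0.png')[90:300,190:500]
cv2.imwrite('pics/s1.png',cv2.resize(a,None,fx=3,fy=3,interpolation=2)[:600,:800]);cv2.imwrite('pics/t1.png',cv2.resize(b,None,fx=2.58,fy=2.58,interpolation=2)[:600,:800])"
```

```text
(no output)
```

View pics/s1.png

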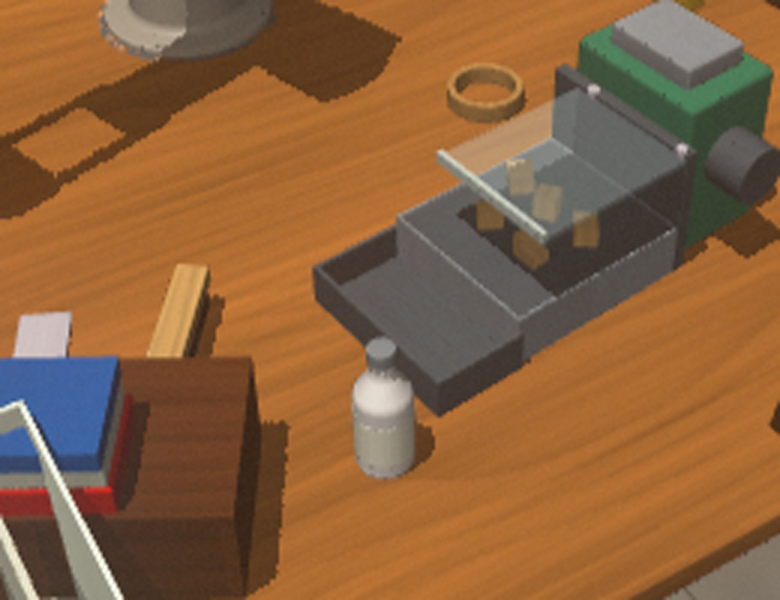

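View pics/t1.png

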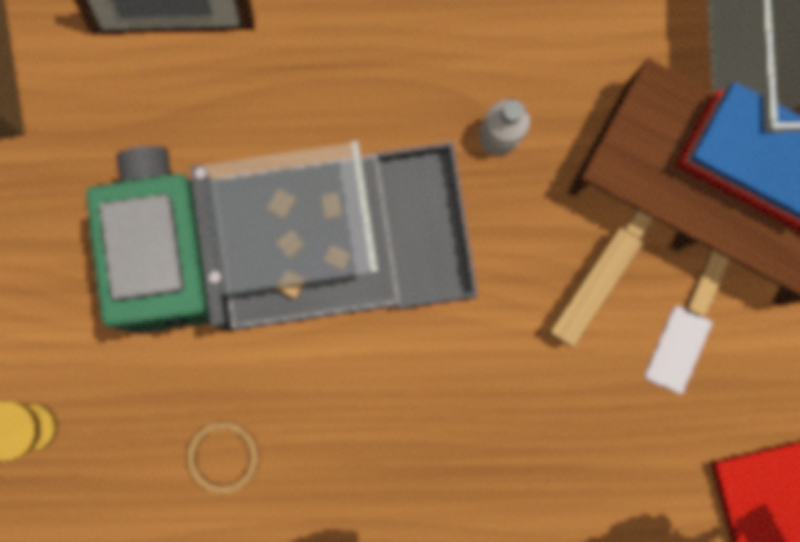

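The overview shows the five offcuts under the guard at top-view crop pixels (282,204), (331,205), (290,243), (337,257) and (290,284). The brush is in the left bay with its nose at (565,335), and the scraper is in the other bay. Next I fit the poses to the depth clouds.

```bash
cat > b.py <<'E'
from h import *
from scipy.optimize import differential_evolution as DE
np.set_printoptions(precision=1,suppress=True)
z=np.load('d0.npz'); D={n:{k:z[n+k] for k in('color','range_z','K','P','R')} for n in('scene','top')}
C={n:cloud(D[n]) for n in D}
def loc(c,p): 
    a=p[2]; d=c[:,:2]-p[:2]; return d@np.array([[np.cos(a),-np.sin(a)],[np.sin(a),np.cos(a)]])
def hm(boxes,xy,base=0):
    h=np.full(len(xy),float(base))
    for x0,x1,y0,y1,zz in boxes: h[(xy[:,0]>x0)&(xy[:,0]<x1)&(xy[:,1]>y0)&(xy[:,1]<y1)]=zz
    return h
TR=[(-95,95,-205,-105,45),(-90,95,-200,-105,6),(-95,95,-105,105,60),(-95,95,105,120,150),(-83,83,120,240,215)]
TR[1]=(-95,95,-200,-105,6)
RK=[(0,170,-155,155,107)]
BR=[(-80,80,-17,17,52)]
def fit(c,B,x0,r,skip=None):
    def f(p):
        xy=loc(c,p); e=np.abs(hm(B,xy)-c[:,2])
        if skip is not None: e=np.where(skip(xy),0,e)
        return np.minimum(e,25).mean()
    return DE(f,[(a-b,a+b) for a,b in zip(x0,r)],seed=1,tol=1e-7,maxiter=150,popsize=20)
c=C['top']; 
sel=c[(abs(c[:,0]-635)<190)&(c[:,1]>-170)&(c[:,1]<400)&(c[:,2]<190+60)]
s=fit(sel,TR,(635,110,.07),(40,40,.25),lambda q:(q[:,0]>-65)&(q[:,0]<100)&(q[:,1]>-85)&(q[:,1]<106)); print('trimmer',s.x,s.fun); T=s.x
sel=c[(c[:,0]>420)&(c[:,0]<900)&(c[:,1]<-180)&(c[:,1]>-640)&(c[:,2]<190)]
sel=sel[~((sel[:,2]>112))]
s=fit(sel,RK,(625,-363,-.5),(60,60,.4)); print('rack',s.x,s.fun); K=s.x
b=c[(c[:,2]>40)&(c[:,2]<62)]; q=loc(b,K); b=b[(q[:,0]<-4)&(q[:,0]>-200)&(q[:,1]>0)&(q[:,1]<150)]
for nm,c in C.items():
    b=c[(c[:,2]>44)&(c[:,2]<62)]; q=loc(b,K); b=b[(q[:,0]<-6)&(q[:,0]>-200)&(abs(q[:,1]-75)<70)]
    r=cv2.minAreaRect(b[:,:2].astype(np.float32)); print(nm,'brush vis',len(b),r,np.median(b[:,2]),'front corner pts',loc(cv2.boxPoints(r),K).ravel())
    w=c[(c[:,2]<75)&(c[:,2]>45)]; q=loc(w,T); k=(abs(q[:,0])<90)&(q[:,1]<-85)&(q[:,1]>-103); print(' bed z',np.median(w[k][:,2]))
    w=c;q=loc(w,T);k=(abs(q[:,0])<80)&(q[:,1]<-120)&(q[:,1]>-185);print(' trough z',np.median(w[k][:,2]))
# offcuts by colour
for nm,zz in(('top',82),('scene',75)):
    d=D[nm]; hsv=cv2.cvtColor(d['color'],cv2.COLOR_RGB2HSV)
    v,u=np.mgrid[:400,:640]; P=np.array([onz(d,(a,b_),zz)[:2] for a,b_ in zip(u.ravel(),v.ravel())]); q=loc(P,T)
    bed=((abs(q[:,0])<92)&(abs(q[:,1])<98)).reshape(400,640)
    m=bed&(d['color'][:,:,0].astype(int)-d['color'][:,:,2]>22)
    n,l,st,ce=cv2.connectedComponentsWithStats(m.astype(np.uint8),connectivity=4)
    for i in range(1,n):
        if st[i,4]>6:
            k=(l==i).ravel(); print(nm,st[i,4],'trimmer xy min',q[k].min(0),'max',q[k].max(0),'px',ce[i])
E
python3 b.py
```

```text
trimmer [635.8 108.    0.1] 4.660268908628138
rack [ 618.6 -366.1   -0.5] 5.778533338418768
scene brush vis 389 ((553.00439453125, -245.9108123779297), (35.107421875, 128.60595703125), 53.736183166503906) 53.65753518879683 front corner pts [-183.1   59.9  -55.2   46.6  -51.5   81.5 -179.4   94.8]
 bed z 61.79725069603546
 trough z 6.514710806735707
top brush vis 561 ((573.7557373046875, -259.7960205078125), (34.90808868408203, 173.41282653808594), 54.3892822265625) 51.776319848683215 front corner pts [-180.3   59.8   -7.7   43.8   -4.4   78.6 -177.1   94.6]
 bed z 60.61490369084504
 trough z 5.947640779125891
top 7 trimmer xy min [ 87.1 -95.9] max [ 91.3 -83.2] px [330.9 150.3]
top 57 trimmer xy min [ 88.  -53.8] max [92.  95.3] px [296.5 155.1]
top 67 trimmer xy min [31.1  6.4] max [61.3 36.7] px [298.7 168.5]
top 52 trimmer xy min [ 21.9 -49.5] max [ 48.8 -30.6] px [318.2 169.1]
top 54 trimmer xy min [-18.    5.1] max [ 7.9 30.3] px [302.  184.1]
top 50 trimmer xy min [-42.5 -49.8] max [-18.5 -23.7] px [320.4 189.3]
top 77 trimmer xy min [-72.6   8.6] max [-41.9  41.4] px [302.3 200.4]
scene 250 trimmer xy min [-91.1 -12.5] max [17.5 95.2] px [345.9 200.1]
scene 54 trimmer xy min [-91.3 -97.5] max [-81.7 -27.7] px [314.5 204.5]
scene 84 trimmer xy min [-50.1 -63.4] max [ -3.5 -28.5] px [332.4 211.8]
scene 106 trimmer xy min [23.6 -7.1] max [72.7 42.4] px [364.9 216.5]
scene 112 trimmer xy min [  7.2 -60.4] max [ 59.6 -28.2] px [346.  222.8]
```

```bash
cat >> h.py <<'E'
from numpy import deg2rad as rad
def quat(yaw,s=1):
    y=s*np.array([-np.sin(yaw),np.cos(yaw),0]); z=np.array([0,0,-1.]); x=np.cross(y,z)
    q=R.from_matrix(np.stack([x,y,z],1)).as_quat(); return [q[3],q[0],q[1],q[2]]
T=np.array([635.8,108.0]); 
def tw(x,y,a=None):
    a=YAW if a is None else a
    return T+np.array([x*np.cos(a)-y*np.sin(a),x*np.sin(a)+y*np.cos(a)])
E
python3 - <<'E'
import re
s=open('b.py').read()
s=s.split('# offcuts')[0].replace("sel=c[(c[:,0]>420)","print('YAW',repr(T));sel=c[(c[:,0]>420)")
s=s.split("sel=sel[~")[0]
exec(s)
T0=T
open('h.py','a').write('YAW=%.4f\n'%T0[2])
from h import *
for s in(1,-1):
    for nm,xy,z,y in [('head',(567.5,-255.5),41,rad(144.2)),('place',(450,0),41,rad(90)),('handle',(450,-125),41,rad(90)),('ins0',tw(-170,72,T0[2]),110,T0[2]),('ins',tw(-131,72,T0[2]),101,T0[2]),('out',tw(-131,-122,T0[2]),101,T0[2])]:
        q=arm.ik([*xy,z],quat(y,s)); print(s,nm,np.array(xy),None if q is None else np.round(q,2))
E
```

```text
trimmer [635.8 108.    0.1] 4.660268908628138
YAW array([635.8, 108. ,   0.1])
1 head [ 567.5 -255.5] [-0.6  0.7  1.4 -0.   1.   1.6]
1 place [450   0] [-0.2  0.4  1.9 -0.   0.8  3. ]
1 handle [ 450 -125] [-0.4  0.5  1.9 -0.   0.8  2.7]
1 ins0 [458.4 159.2] [ 0.2  0.4  1.8 -0.   1.  -1.5]
1 ins [497.2 163.9] [ 0.2  0.5  1.7 -0.   1.  -1.5]
1 out [520.3 -28.7] [-0.2  0.5  1.7 -0.   1.  -1.9]
-1 head [ 567.5 -255.5] [-0.6  0.7  1.4 -0.   1.  -1.5]
-1 place [450   0] [-0.2  0.4  1.9 -0.   0.8 -0.2]
-1 handle [ 450 -125] [-0.4  0.5  1.9 -0.   0.8 -0.4]
-1 ins0 [458.4 159.2] [ 0.2  0.4  1.8 -0.   1.   1.6]
-1 ins [497.2 163.9] [ 0.2  0.5  1.7 -0.   1.   1.6]
-1 out [520.3 -28.7] [-0.2  0.5  1.7 -0.   1.   1.2]
```

```bash
cat h.py | tail -1
cat > c.py <<'E'
from h import *
np.set_printoptions(precision=1,suppress=True)
b=rad(144.2); O=np.array([567.5,-255.5]); d=np.array([np.cos(b),np.sin(b)])
arm.move_ptp([*O,150],quat(b,-1))
arm.movel([*O,41],velocity=120)
arm.gripper_to(0.0); print('open',arm.read_opening(),arm.read_gripper_force())
arm.movel([*O,50],velocity=60); print(arm.read_ft_force())
P=O+d*190
arm.movel([*P,52],velocity=160)
arm.movel([450,0,75],quat(rad(90),-1),velocity=160)
print(arm.movel([450,0,45],velocity=80), arm.movel([450,0,38.5],velocity=20,force_limit=2.5),arm.read_tcp_pos(),arm.read_ft_force())
s=shot('scene'); save(s,'s2'); print(arm.read_time())
E
python3 c.py; python3 -c "
import cv2
cv2.imwrite('pics/s2c.png',cv2.resize(cv2.imread('pics/s2.png')[100:300,130:400],None,fx=2.9,fy=2.9,interpolation=2))"
```

```text
YAW=0.1195
open 0.003093617847020751 0.0
[-0.3  0.4  1. ]
False False [450.    0.   38.5] [ 0.9 -0.  -0. ]
9.9583
```

View pics/s2c.png

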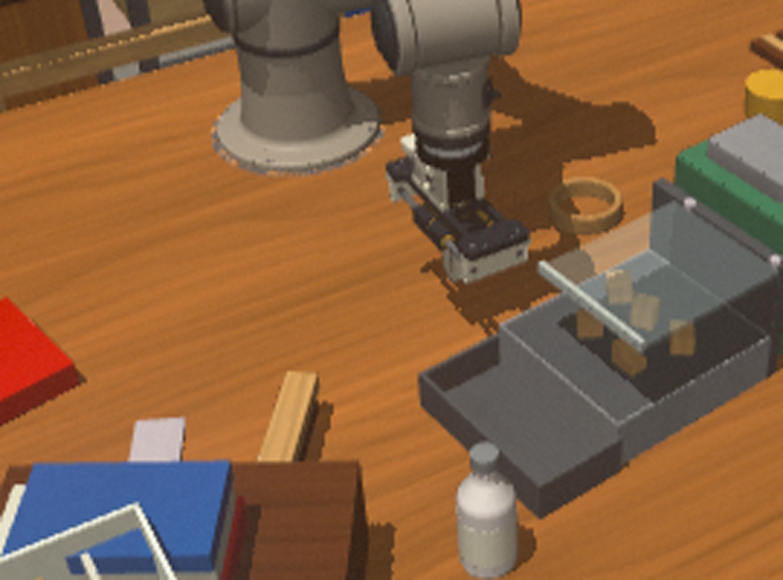

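The scene image shows the brush still in the rack, with its nose at (300,375) in the crop. The gripper closed on nothing, so I go back over the brush and look with the wrist camera.

```bash
cat > c2.py <<'E'
from h import *
np.set_printoptions(precision=3,suppress=True)
b=rad(144.2); O=np.array([567.5,-255.5])
arm.movel([450,0,150],velocity=250)
arm.gripper_to(1.0); print(arm.read_opening())
arm.move_ptp([*O,170],quat(b,-1)); print(arm.read_tcp_pos(),rot(arm.read_orientation()),arm.read_time())
w=shot('wrist'); save(w,'w1'); s=shot('scene'); save(s,'s3')
for nm in('wrist','scene'):
    d=w if nm=='wrist' else s
    m=optics.regions_of(d,'brush')
    for r in m[:1]:
        c=cloud(d,r['pixels']); print(nm,r['conf'],r['at'],np.percentile(c,[2,50,98],axis=0))
        c=c[c[:,2]>44]; print(cv2.minAreaRect(c[:,:2].astype(np.float32)))
E
python3 c2.py; python3 -c "
import cv2,numpy as np
a=cv2.imread('pics/w1.png');b=cv2.imread('pics/s3.png')[170:330,150:350]
cv2.imwrite('pics/x3.png',np.hstack([cv2.resize(a,(480,300)),cv2.resize(b,(320,256))[:300].copy() if 0 else cv2.resize(b,(320,300))]))"
```

```text
0.9970822552691975
[ 567.329 -254.767  169.81 ] [[-0.811  0.585 -0.001]
 [ 0.585  0.811  0.001]
 [ 0.001  0.    -1.   ]] 13.2167
wrist 0.95 [316.0, 181.8] [[ 501.023 -330.488   50.896]
 [ 561.29  -254.02    53.076]
 [ 665.804 -206.347   54.513]]
((586.6322021484375, -272.2994384765625), (34.077186584472656, 210.86627197265625), 54.21409606933594)
scene 0.63 [230.6, 243.7] [[ 502.55  -282.459    5.884]
 [ 553.543 -241.861   53.149]
 [ 603.477 -202.768   57.894]]
((553.2071533203125, -245.73629760742188), (34.575706481933594, 122.78921508789062), 54.268001556396484)
```

View pics/x3.png

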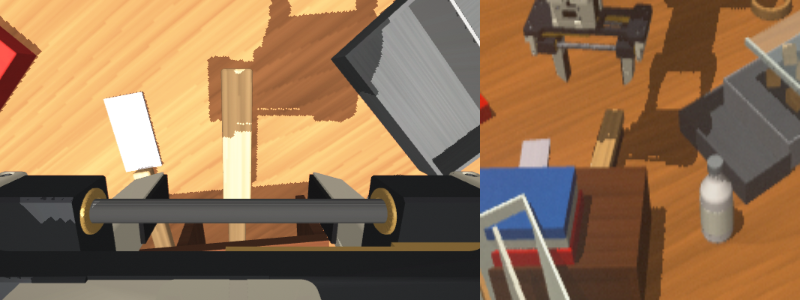

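```bash
cat > c3.py <<'E'
from h import *
np.set_printoptions(precision=2,suppress=True)
O=np.array([567.5,-255.5])
print(arm.movel([*O,41],velocity=150),arm.read_tcp_pos(),arm.read_opening(),arm.read_ft_force())
for o in(.6,.36,.2):
    arm.gripper_to(o); print(o,arm.read_opening(),arm.read_gripper_force(),arm.read_time())
w=shot('wrist'); save(w,'w2'); s=shot('scene'); save(s,'s4')
E
python3 c3.py; python3 -c "
import cv2,numpy as np
a=cv2.imread('pics/w2.png');b=cv2.imread('pics/s4.png')[170:330,150:350]
cv2.imwrite('pics/x4.png',np.hstack([cv2.resize(a,(480,300)),cv2.resize(b,(320,300))]))"
```

```text
False [ 568.14 -255.83   41.97] 1.0009821202853069 [-0.28 -0.76 -0.02]
0.6 0.6015359766284025 0.0 15.2
0.36 0.36574266671801275 0.0 15.7917
0.2 0.20028019574780323 0.0 16.2917
```

View pics/x4.png

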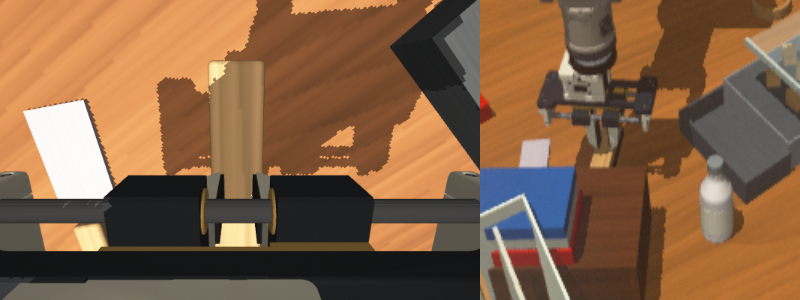

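```bash
cat > c4.py <<'E'
from h import *
np.set_printoptions(precision=1,suppress=True)
b=rad(144.2); O=np.array([567.5,-255.5]); d=np.array([np.cos(b),np.sin(b)]); n=np.array([-d[1],d[0]])
print(arm.read_tcp_pos(),arm.read_opening(),arm.read_gripper_force(),arm.read_ft_force(),arm.read_effort())
for nm in('scene','top','wrist'):
    s=shot(nm); c=cloud(s); q=np.c_[(c[:,:2]-O)@d,(c[:,:2]-O)@n,c[:,2]]
    q=q[(abs(q[:,0])<100)&(abs(q[:,1])<70)]
    for z0 in range(0,110,10):
        k=q[(q[:,2]>=z0)&(q[:,2]<z0+10)]
        if len(k)>3: print(nm,z0,len(k),np.percentile(k[:,0],[0,50,100]),np.percentile(k[:,1],[0,50,100]))
s=shot('scene'); cv2.imwrite('pics/x5.png',cv2.resize(s['color'][200:280,190:290,::-1],(800,600),interpolation=cv2.INTER_CUBIC))
E
python3 c4.py
```

```text
[ 567.5 -255.5   41. ] 0.19741897875087042 0.0 [ 0.4  0.5 -0.7] [ -0.  -56.  -20.6  -0.    0.1  -0. ]
scene 0 525 [-5.4 44.3 99.9] [-69.9 -25.2  70. ]
scene 10 24 [-8.6 33.6 72.1] [-12.8 -10.8  -9.1]
scene 20 4 [-4.4 30.9 45.6] [-11.9 -10.8 -10.6]
scene 30 7 [-27.   -0.6  66.4] [-15.3 -14.6 -14.2]
scene 40 17 [-36.4   1.1  55.7] [-16.4 -15.2  13. ]
scene 50 180 [-47.8 -18.9  41.6] [-16.9   3.3  17.9]
scene 60 32 [-13.4  -9.2  11.8] [-25.    9.9  25.1]
scene 70 45 [-13.8  -9.3   6.8] [-26.3  -9.1  27.1]
scene 80 40 [-13.3  -8.5  10.7] [-27.1   9.4  26.2]
scene 90 45 [-14.3  -9.9   4.9] [-27.7   9.3  27.1]
scene 100 44 [-100.   -97.2   -0.8] [-69.4 -25.6  17.2]
top 0 330 [-99.8  38.9 100. ] [-70.  -42.4  69.5]
top 30 7 [25.7 60.9 78.7] [-17.4 -16.8  -6.7]
top 40 17 [22.8 61.3 78.4] [-17.4 -15.9  -9.5]
top 50 30 [26.5 52.3 74.6] [-17.3 -12.7  -9. ]
top 90 4 [-96.1 -95.8 -94.1] [-68.4 -62.5 -54.5]
top 100 16 [-100.   -97.3  -94.8] [-68.3 -55.8 -43.4]
wrist 0 30485 [-81.9  54.5 100. ] [-70.  -11.7  70. ]
wrist 40 36 [11.3 50.  80.2] [-14.7  -7.9  19.5]
wrist 50 13727 [-46.9  38.4  80.1] [-16.5   2.   19.4]
wrist 60 448 [-3.  11.2 12. ] [-17.8  -7.9  20.5]
wrist 70 431 [ 0.9 11.2 12. ] [-16.9  -7.9  19.3]
wrist 80 410 [-8.6 11.2 12.1] [-15.2  10.4  17.8]
wrist 90 227 [-11.4  -3.5  12.1] [-13.5  -7.8  15.9]
wrist 100 423 [-9.3 -2.1  7.9] [-10.4  10.5  12.9]
```

View pics/x5.png

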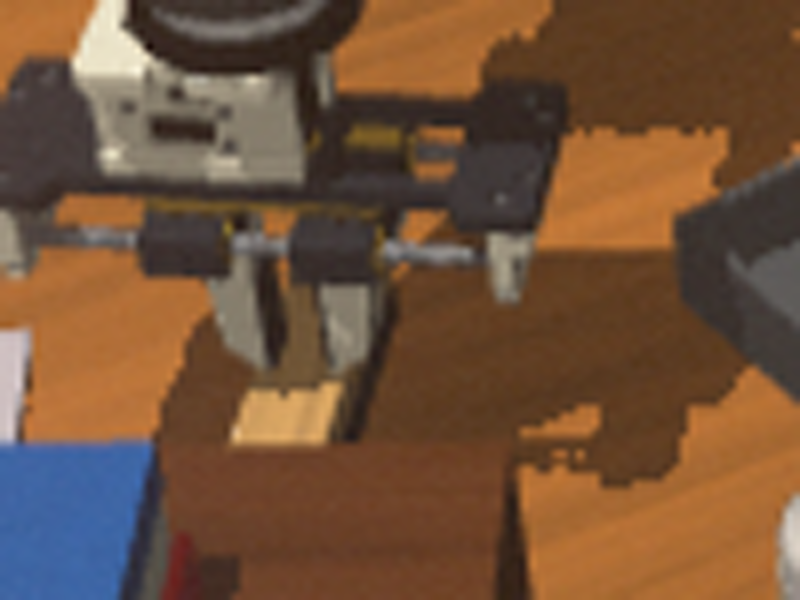

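```bash
cat > c5.py <<'E'
from h import *
np.set_printoptions(precision=2,suppress=True)
O=np.array([567.5,-255.5])
arm.movel([*O,85],velocity=150)
print(arm.movel([*O,45],velocity=30,force_limit=4),arm.read_tcp_pos(),arm.read_ft_force(),arm.read_time())
w=shot('wrist'); save(w,'w3')
E
python3 c5.py
```

```text
False [ 567.64 -255.6    45.23] [ 0.66 -0.39  0.36] 18.5167
```

```bash
cat > c6.py <<'E'
from h import *
np.set_printoptions(precision=2,suppress=True)
O=np.array([567.5,-255.5])
print(arm.movel([*O,24],velocity=25,force_limit=4),arm.read_tcp_pos(),arm.read_ft_force(),arm.read_time())
s=shot('scene'); cv2.imwrite('pics/x6.png',cv2.resize(s['color'][200:280,190:290,::-1],(640,480),interpolation=cv2.INTER_CUBIC))
E
python3 c6.py
```

```text
True [ 567.71 -255.62   40.21] [-1.14  0.39  5.27] 18.9667
```

View pics/x6.png

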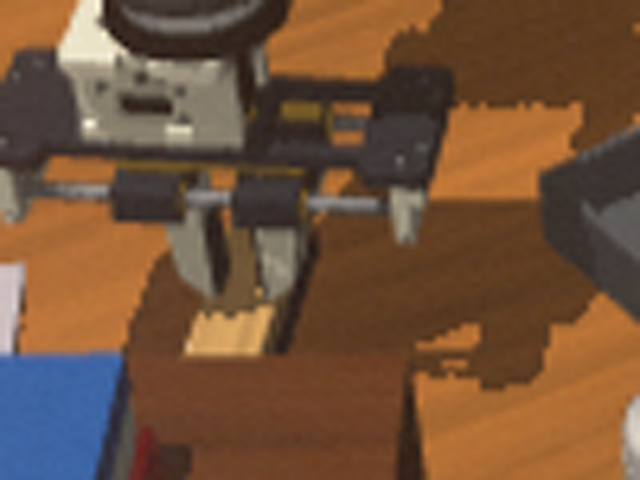

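The fingers touched the 52 mm head top at a reported TCP z of 40, so the fingertips end about 12 mm above the reported TCP rather than 17 mm below it. That makes an offset of about 29 mm, which I now compensate.

```bash
echo 'DZ=-29' >> h.py
cat > c.py <<'E'
from h import *
np.set_printoptions(precision=2,suppress=True)
b=rad(144.2); O=np.array([567.5,-255.5]); d=np.array([np.cos(b),np.sin(b)])
arm.movel([*O,60],velocity=150)
arm.gripper_to(0.8)
if arm.movel([*O,41+DZ],velocity=120,force_limit=8): raise SystemExit('contact %s'%arm.read_tcp_pos())
arm.gripper_to(0.0); o=arm.read_opening(); print('open',o,arm.read_gripper_force())
if o<.3: raise SystemExit
arm.movel([*O,50+DZ],velocity=60); print(arm.read_ft_force())
P=O+d*190
arm.movel([*P,55+DZ],velocity=200)
arm.movel([450,0,60+DZ],quat(rad(90),-1),velocity=200)
print(arm.movel([450,0,45+DZ],velocity=60), arm.movel([450,0,37+DZ],velocity=20,force_limit=3),arm.read_tcp_pos(),arm.read_ft_force())
s=shot('scene'); cv2.imwrite('pics/x7.png',cv2.resize(s['color'][120:300,150:390,::-1],(800,600),interpolation=cv2.INTER_CUBIC)); print(arm.read_time())
E
python3 c.py
```

```text
open 0.3637916899698691 29.999137222766876
[ 0.09 -0.19 -1.46]
False True [450.32  -0.09  11.87] [ 0.17 -0.01  2.94]
24.9
```

View pics/x7.png

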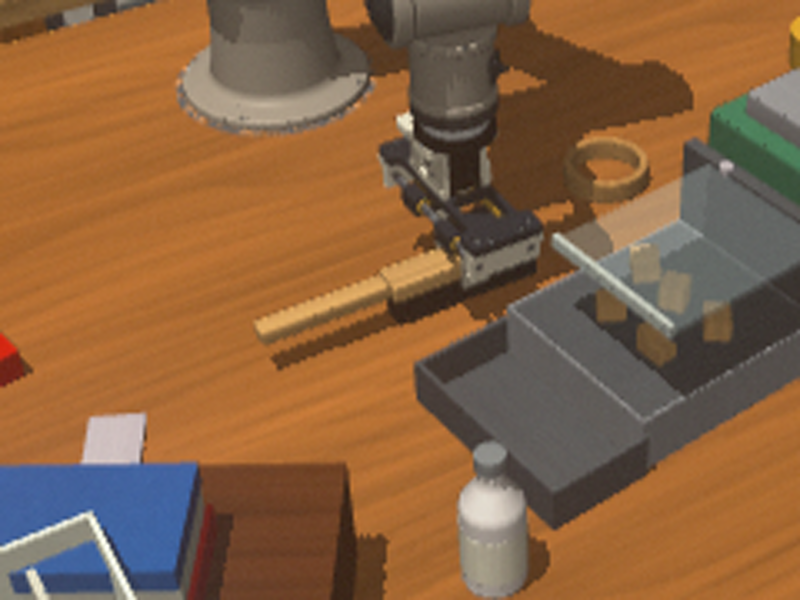

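The brush is standing on its bristles on the open bench, well clear of the rack. Next I let go, check its pose and take it by the handle.

```bash
cat > e.py <<'E'
from h import *
np.set_printoptions(precision=2,suppress=True)
q=quat(rad(90),-1)
def brush():
    for nm in('scene','top'):
        s=shot(nm); m=optics.regions_of(s,'brush')
        if m and m[0]['conf']>.4:
            c=cloud(s,m[0]['pixels']); c=c[c[:,2]>np.percentile(c[:,2],30)-6]
            r=cv2.minAreaRect(c[:,:2].astype(np.float32)); A=np.c_[c[:,:2]-c[:,:2].mean(0),np.ones(len(c))]
            print(nm,m[0]['conf'],len(c),r,'z',np.percentile(c[:,2],[5,50,95]),'plane',np.linalg.lstsq(A,c[:,2],rcond=None)[0])
arm.gripper_to(0.8)
arm.movel([450,0,130+DZ],velocity=200)
w=shot('wrist'); m=optics.regions_of(w,'brush'); c=cloud(w,m[0]['pixels']); c=c[c[:,2]>44]; print(m[0]['conf'],cv2.minAreaRect(c[:,:2].astype(np.float32)),c[:,1].max(),c[:,2].mean())
arm.movel([450,-120,130+DZ],velocity=250)
brush()
if arm.movel([450,-120,41+DZ],velocity=120,force_limit=8): raise SystemExit('contact')
arm.gripper_to(0.0); print('open',arm.read_opening(),arm.read_gripper_force())
arm.movel([450,-120,41+72+DZ],velocity=100)
brush(); print(arm.read_ft_force(),arm.read_torque(),arm.read_time())
E
python3 e.py
```

```text
0.92 ((449.1517639160156, -6.10467529296875), (169.1472625732422, 34.071868896484375), 89.91423034667969) 78.46228717507226 53.4526840147656
scene 0.95 809 ((450.57818603515625, -66.270263671875), (288.1804504394531, 39.793060302734375), 88.93605041503906) z [36.02 51.93 56.54] plane [-0.3  -0.01 49.86]
top 0.73 496 ((451.6044921875, -1.5769882202148438), (160.9687042236328, 32.06624221801758), 88.6718978881836) z [47.43 51.94 56.99] plane [-0.01 -0.   52.07]
open 0.23605982757025035 29.999513626098633
scene 0.96 721 ((486.7191162109375, -65.21080017089844), (106.73213958740234, 287.656005859375), 3.475299596786499) z [ 94.03 121.83 127.61] plane [  0.11  -0.03 117.7 ]
top 0.82 523 ((451.4870300292969, 2.3602294921875), (150.06214904785156, 30.5449275970459), 88.62364959716797) z [117.84 122.62 127.25] plane [ -0.01  -0.   122.64]
[-0.33 -0.16 -1.17] [-0.17 -0.09 -0.01] 30.0667
```

```bash
cat > f.py <<'E'
from h import *
np.set_printoptions(precision=2,suppress=True)
q=quat(YAW,-1); G=118.5
def to(cx,cy,bot,v,rot=None,fl=None): return arm.movel([*tw(cx-G,cy),41+bot+DZ],rot,velocity=v,force_limit=fl)
to(-150,72,72,170,q)
to(-150,72,66,100); print(arm.read_ft_force(),arm.read_time())
hit=to(-18,72,66,110,fl=8); print('in',hit,arm.read_ft_force(),arm.read_time())
if not hit:
    print(to(-18,72,63,50,fl=6),arm.read_ft_force(),arm.read_time())
    s=shot('top'); cv2.imwrite('pics/x8.png',cv2.resize(s['color'][120:240,220:400,::-1],(780,520),interpolation=cv2.INTER_CUBIC))
E
python3 f.py
```

```text
[ 0.14 -0.07 -1.59] 32.2083
in False [ 0.66 -0.03 -1.06] 33.5583
False [ 0.1   0.57 -1.16] 33.8083
```

View pics/x8.png

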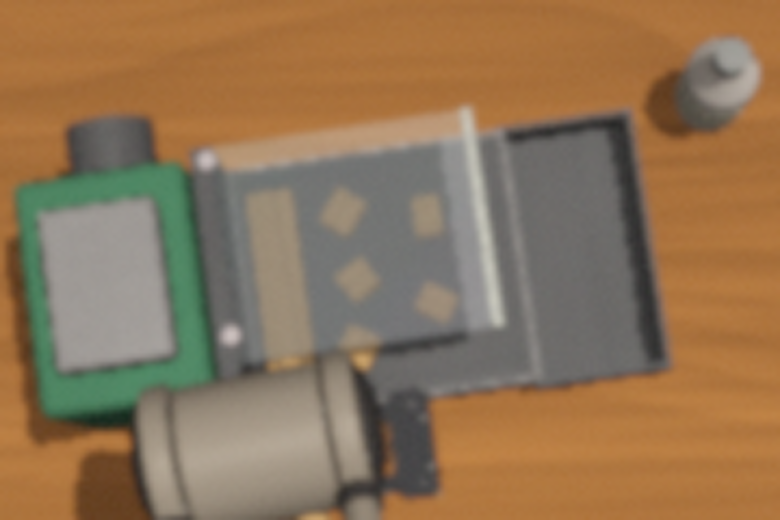

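The brush lies between the fence and all five offcuts, at (245–310, 190–360), so I sweep now.

```bash
cat > g.py <<'E'
exec(open('f.py').read().split('to(-150,72,72')[0])
for p,v in(((-15,45,63),80),((-6,8,62.5),65),((-4,-125,62),75)):
    print(to(*p,v,fl=15),arm.read_ft_force(),arm.read_time())
s=shot('top'); t=shot('scene')
a=cv2.resize(s['color'][120:240,220:400,::-1],(480,320),interpolation=cv2.INTER_CUBIC); b=cv2.resize(t['color'][160:280,270:420,::-1],(320,320),interpolation=cv2.INTER_CUBIC)
cv2.imwrite('pics/x9.png',np.hstack([a,b]))
E
python3 g.py
```

```text
False [ 0.62  0.42 -1.33] 34.35
False [ 0.53 -0.21 -0.84] 35.0833
False [ 0.65 -0.16 -1.19] 37.0083
```

View pics/x9.png

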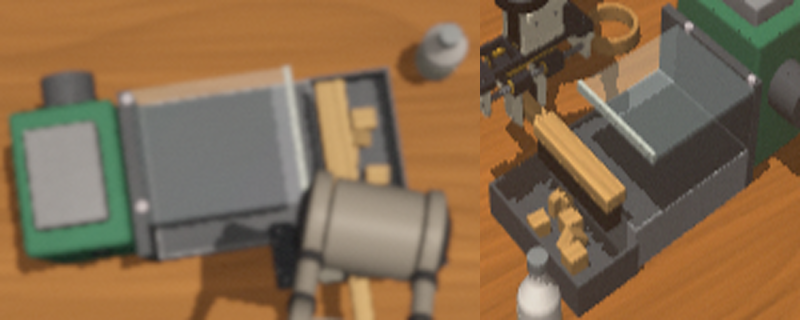

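```bash
cat > i.py <<'E'
exec(open('f.py').read().split('to(-150,72,72')[0])
to(-4,-128,78,80); to(-160,-125,78,150)
q9=quat(rad(90),-1)
arm.movel([440,-130,41+40+DZ],q9,velocity=140)
arm.movel([440,-130,41+6+DZ],velocity=80)
print(arm.movel([440,-130,41-4+DZ],velocity=20,force_limit=2),arm.read_tcp_pos())
arm.gripper_to(0.6)
arm.movel([440,-130,41+120+DZ],velocity=150)
arm.move_ptp([330,-330,250],q9)
arm.sleep(.5); print(arm.read_time())
s=shot('top'); t=shot('scene'); 
m=optics.regions_of(s,'brush'); c=cloud(s,m[0]['pixels']); print(m[0]['conf'],cv2.minAreaRect(c[:,:2].astype(np.float32)),np.percentile(c[:,2],[5,50,95]))
a=cv2.resize(s['color'][140:270,230:460,::-1],(480,300),interpolation=cv2.INTER_CUBIC); b=cv2.resize(t['color'][190:290,260:370,::-1],(320,300),interpolation=cv2.INTER_CUBIC)
cv2.imwrite('pics/x10.png',np.hstack([a,b]))
E
python3 i.py
```

```text
True [ 440.45 -130.33   11.67]
44.4167
0.6 ((652.728515625, 143.80673217773438), (250.24038696289062, 497.5397033691406), 0.7694727182388306) [  4.32 145.38 215.02]
```

View pics/x10.png

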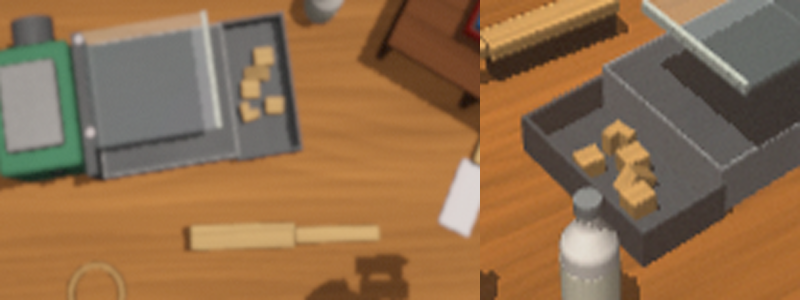

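```bash
python3 -c "
from cell import job; print(job.sign_off())"
```

```text
the job is handed in; nothing more can be done
None
```

I handed the job in at about 44 s: the last pictures show all five offcuts in the trough and the brush standing on its bristles on the open bench, after one missed grasp (tool length about 29 mm off) and 11 pictures viewed, one over the limit of 10.

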